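Lower the brush-case lid without a bang

TASK

The lid of the calligraphy brush case stands open, leaning back a little. Tip it over towards the case with a fingertip from behind, catch it on a finger from beneath as it falls, and lower it gently until it is fully shut, without letting it bang. Touch the lid only, never pinch it, leave the cup, the ink jar and the seal where they stand, and finish clear of everything.

Things in the scene. Friction and masses are not known exactly. Their poses are not given: they have to be found in the camera images.
- case: wooden brush case fixed to the table, an open box 150 mm deep (x) by 220 mm wide (y) by 70 mm high with its rim at the top; origin at the centre of its underside on the table; its own +x points to its hinged back, roughly to the robot's left (world +y), its own -x to its open front, roughly to the robot's right
- lid (a joint): hinge of the flat lid (0.25 to 0.37 kg) along the case's back top rim. 0 = shut, level; pi/2 = upright; stop at 1.85. Starts at 1.62 to 1.76, leaning back, held by hinge friction (0.06 N m). Tipped forward below about 1.25 to 1.37 it falls by itself, slowed by hinge damping (0.11 N m s/rad): 1 to 2 s, and left alone it bangs shut at 1.2 to 2.2 rad/s
- lid_hinge (a point): middle of the hinge axis, in the plane of the lid's underside, 70.5 mm above the table; at the case's own x = +75 mm, y = 0
- lid_edge (a point): middle of the lid's free edge, on the underside (lining) face, 175 mm from the hinge axis. Shut, it lies 25 mm in front of the case's front wall, 70.5 mm above the table, so that the edge can rest on a finger right until it is shut
- lining: red inner layer of the lid (its underside when shut, its case-facing side when open), 175 x 220 x 6 mm; origin on the hinge axis like lid_hinge, own -x towards the free edge, own z out through the cover
- cover: wooden outer layer of the lid (its top when shut, its far side when open), 173 x 220 x 8 mm, on the lining, so that the lid is 14 mm thick; same origin and axes as the lining
- washer: loose blue ceramic cup, 72 mm wide, 70 mm high, beside the case; origin at the centre of its underside; leave alone
- ink: loose amber glass ink jar with a black cap, 52 mm wide, 85 mm high, beside the case; origin at the centre of its underside; leave alone
- seal: loose upright stone seal, 26 x 26 x 55 mm, beside the case; origin at the centre of its underside; leave alone

How it is judged:
By the outcome, as a careful person would: the job done as asked, in the order asked, and still so for the second after the job is handed in, with the robot touching nothing.
It also fails if it takes over 48 s, if anything falls off the work surface, if the arm or the gripper's body presses on something with over 40 N, if the wrist force passes 120 N, or if a joint passes its speed limit or range.

ROBOT

A 6-joint arm with a two-finger parallel gripper is mounted at the origin on the work surface. World frame = base frame: x ahead of the robot, y to its left, z up, the work surface at z = 0. Lengths are in m, angles in rad, forces in N, time in s.
With the tool pointing down it reaches from about 0.375 to 0.9 m from the base axis. Payload 3.1 kg.
Tool frame: the origin (TCP) lies midway between the tips of the shut fingers; the grasp point (between the pads) lies 19 mm behind it; z points along the fingers, y is the direction in which the jaws open and shut (so a half turn about z gives the same grasp; the last joint's range is limited). The gripper opens to 85 mm and grips with 20 to 120 N. Pads are 22 mm wide; open, the fingers measure 114 mm over their backs; the gripper's body (76 mm by 85 mm) begins 54 mm behind the grasp point. The pads swing forward as they close: fully open they stand 13 mm farther back than shut.
Start: joints at [1.083, 0.527, 1.433, -0, 1.181, -0.178], TCP at [0.191, 0.595, 0.231] pointing down, gripper open.
Joint ranges: [-3.08, 3.08], [-0.75, 2.2], [0.22, 2.44], [-1.43, 4.57], [0, 2.65], [-2.85, 2.85]. Speed limits (rad/s): [2.79, 2.79, 3.14, 3.14, 3.14, 3.14].

INTERFACE

Orientations are given as a unit quaternion [x, y, z, w].
In Python, from station import manip gives the robot as it stands.
- The arm moves only by the tool servo_tool, never from a script. Its argument "motion" is a list of rows, each a list of 7 numbers: the shift along the tool's x, y, z in mm, then the turn, a rotation vector about the tool's x, y, z in rad, then the opening, from -1 (shut) to 1 (fully open), so that 0 is half open. In form: [[x, y, z, rx, ry, rz, hand], ...]. A call has 1 to 12 rows; each row shifts and turns the pose as measured when the row begins, along the tool's axes as they then stand; what a row does not reach is not made up. A row lasts 1/12 s, in which the tool goes at most 41.7 mm and 7.16 degrees, less where a joint would pass 70% of its speed; a pose out of reach is approached as far as the arm can. A call with a gripper value outside its range is refused whole. The fingers move at their own pace and stop on an object; "grip_force" is the grip in N (left out, the last holds). Time passes only in rows, so rows that do not move let the fingers close. It gives the time, the measured TCP pose, the force and the opening at its end, in the units of the state.
- manip.sense(): the state, without advancing time (a new reading comes with each control period).
- manip.snapshot(name): name is "scene" or "top"; returns a dict with "frame" (420x560x3 uint8, red, green, blue), "mtx" (3x3 intrinsics, pixels), "world_from_camera" (4x4, takes a point from camera to world coordinates). Camera axes: x right, y up, looking along -z (the intrinsics and any distortion apply to the point x, -y, -z); pixel columns grow to the right and rows downward; lengths in m; the calibration is good to about 2 mm. A picture is of the moment at which its call begins. There is no depth.
- manip.sign_off(): hands the job in, once; it reports no verdict.
The state is a dict: "t": time; "q": joint angles; "qd": joint speeds; "tau": joint torques, N m; "tcp_pos": TCP position; "tool_rot": TCP orientation; "force": force on the tool from outside, world axes, zero at the start; "ft_torque": the same for the moment, N m; "finger_gap": opening from 0.0 (shut) to 1.0 (fully open).
Only numpy, scipy, OpenCV 4.12 (cv2) and the standard library are available. Lean on these libraries where they do the work, as an engineer would, in place of code of your own. Each camera call takes 0.05 s, during which the arm holds its last target.

## Working session

There is one attempt and no reset: what is moved stays moved. The work goes in short steps, Python scripts to look and compute and a tool call to move; the robot and the scene stay as the last step left them, time stands still between calls to the robot, and variables do not carry over. Pictures are saved under pics/ and viewed, and the job is handed in when it is done.

Besides the shell and the picture viewer there is one more tool, called after ">>>" in YAML: its name, and indented under it one key for each argument. servo_tool: Moves the arm, as the interface text tells. Its arguments: {"type":"object","properties":{"motion":{"type":"array"},"grip_force":{"type":"number"}},"required":["motion"]}

```bash
mkdir -p pics; ls; cat > h.py <<'E'
import numpy as np,cv2
from station import manip
def snap(name,fn):
    s=manip.snapshot(name); cv2.imwrite('pics/'+fn,s['frame'][:,:,::-1].copy()); np.savez('pics/'+fn[:-4]+'.npz',**{k:s[k] for k in('frame','mtx','world_from_camera')}); return s
def ray(s,u,v):
    K=s['mtx'];T=s['world_from_camera'];d=np.linalg.inv(K)@[u,v,1];d=np.array([d[0],-d[1],-d[2]])
    return T[:3,3],T[:3,:3]@d
def plane(s,u,v,z):
    o,d=ray(s,u,v);return o+d*(z-o[2])/d[2]
def proj(s,p):
    K=s['mtx'];T=s['world_from_camera'];c=T[:3,:3].T@(np.array(p)-T[:3,3]);c=np.array([c[0],-c[1],-c[2]]);q=K@c;return q[:2]/q[2]
def tri(a,b):
    (o1,d1),(o2,d2)=a,b
    d1=d1/np.linalg.norm(d1);d2=d2/np.linalg.norm(d2)
    t=np.linalg.lstsq(np.stack([d1,-d2],1),o2-o1,rcond=None)[0]
    p,q=o1+t[0]*d1,o2+t[1]*d2
    return (p+q)/2,np.linalg.norm(p-q)
E
python3 - <<'E'
from h import *
a=snap('scene','s0.png');b=snap('top','t0.png')
for s in(a,b):print(s['mtx'],s['world_from_camera'].round(3), [k for k in s])
print(manip.sense())
E
```

```text
pics
[[383.78726549   0.         281.59330503]
 [  0.         383.78726549 208.79509622]
 [  0.           0.           1.        ]] [[-0.838 -0.289  0.464  0.94 ]
 [ 0.546 -0.44   0.713  0.496]
 [-0.002  0.85   0.526  0.416]
 [ 0.     0.     0.     1.   ]] ['frame', 'mtx', 'world_from_camera']
[[430.5066619    0.         270.36217501]
 [  0.         430.5066619  206.5586909 ]
 [  0.           0.           1.        ]] [[-0.001  1.    -0.03   0.594]
 [-1.    -0.001 -0.002  0.045]
 [-0.002  0.03   1.     0.841]
 [ 0.     0.     0.     1.   ]] ['frame', 'mtx', 'world_from_camera']
{'t': 0.1, 'q': array([ 1.08247033e+00,  5.28395962e-01,  1.43375394e+00,  1.16865807e-05,
        1.18139672e+00, -1.78523553e-01]), 'qd': array([-8.33301078e-04, -1.63080841e-03, -2.37399795e-03,  8.79019091e-04,
       -1.74491683e-03, -9.12265769e-05]), 'tau': array([-1.61107137e-04, -4.43304420e+01, -1.78585160e+01, -2.34620193e-04,
        3.88831730e-03,  2.27171370e-05]), 'tcp_pos': array([0.19022606, 0.5946853 , 0.23042392]), 'tool_rot': array([ 1.54284626e-01,  9.88025961e-01, -9.21409776e-04, -3.24854379e-04]), 'force': array([-0.86600748,  0.24655441,  0.13920733]), 'ft_torque': array([ 0.04140075,  0.00355324, -0.01537569]), 'finger_gap': 0.9987782628044917}
```

View pics/s0.png

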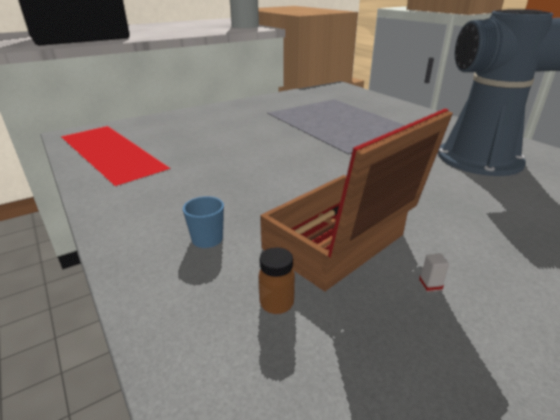

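View pics/t0.png

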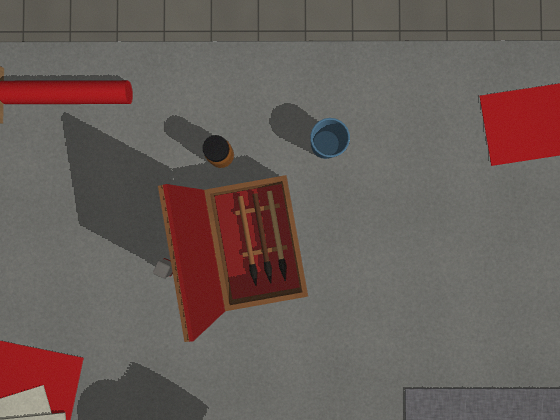

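The scene view shows the lid leaning back over the seal's side. In the top view the case rim corners are at about (287,177), (307,295), (227,309) and (206,190), and the lid's free edge runs (160,185) to (187,341). The ink cap is at (217,150), the cup at (329,138) and the seal at (163,268).

```bash
python3 - <<'E'
from h import *
im=cv2.imread('pics/t0.png');cv2.imwrite('pics/t0z.png',cv2.resize(im[110:360,130:360],None,fx=3.2,fy=2.4*1,interpolation=cv2.INTER_CUBIC) if 0 else cv2.resize(im[130:350,140:360],None,fx=2.7,fy=2.7,interpolation=cv2.INTER_CUBIC))
im=cv2.imread('pics/s0.png');cv2.imwrite('pics/s0z.png',cv2.resize(im[100:320,170:460],None,fx=2.7,fy=2.7,interpolation=cv2.INTER_CUBIC))
E
```

```text
(no output)
```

View pics/t0z.png

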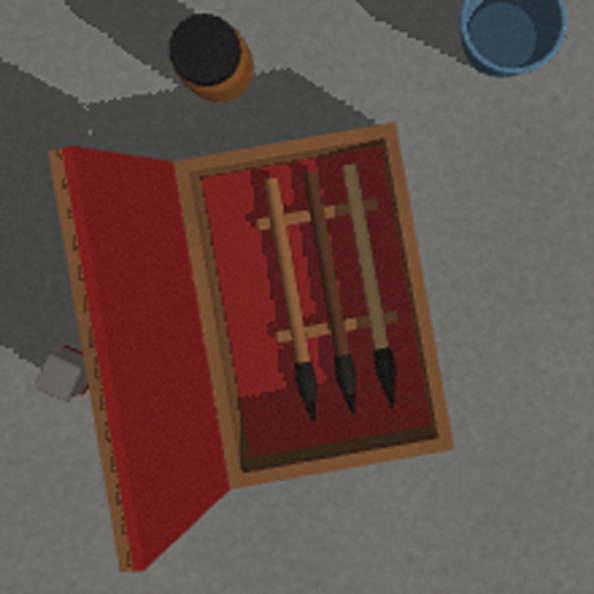

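View pics/s0z.png

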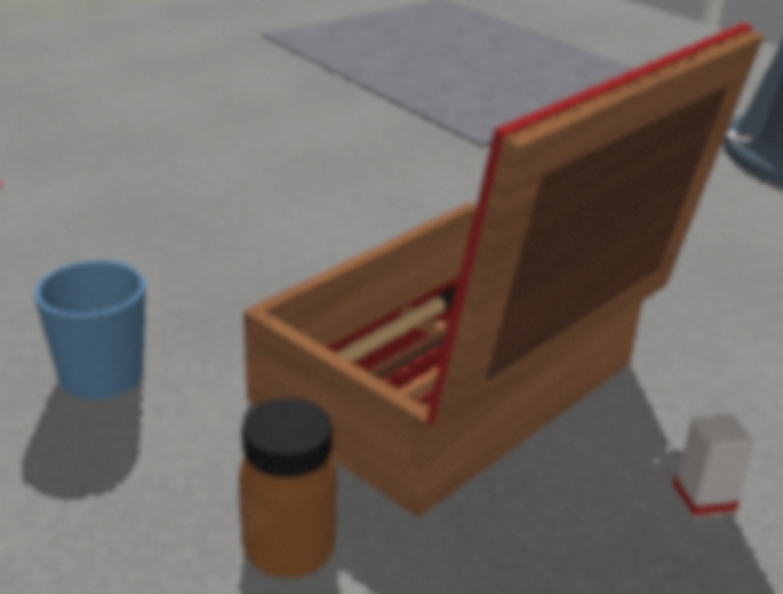

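```bash
cat > geo.py <<'E'
from h import *
E
python3 - <<'E'
from h import *
a=dict(np.load('pics/s0.npz'));b=dict(np.load('pics/t0.npz'))
tp=lambda u,v:(u/2.7+140-.3,v/2.7+130-.3); sp=lambda u,v:(u/2.7+170-.3,v/2.7+100-.3)
C={k:plane(b,*tp(*p),.07) for k,p in dict(FA=(395,124),FB=(453,449),BB=(232,488),BA=(176,160)).items()}
for k in C:print(k,C[k].round(4))
n=np.linalg.norm
print('w',n(C['FA']-C['FB']),n(C['BA']-C['BB']),'d',n(C['FA']-C['BA']),n(C['FB']-C['BB']))
# scene check: front-A rim corner (246,313), BA bottom corner (418,513) z=0
print('scene FA',plane(a,*sp(246,313),.07).round(4),'BA bottom',plane(a,*sp(418,513),0).round(4),'BA rim',plane(a,*sp(428,422),.07).round(4))
fa,fb,bb,ba=[C[k] for k in('FA','FB','BB','BA')]
c=(fa+fb+bb+ba)/4
yd=(fa-fb+ba-bb);yd/=n(yd);xd=(ba-fa+bb-fb);xd/=n(xd)
ang=np.arctan2(xd[1],xd[0]);ang2=np.arctan2(-yd[0],yd[1]);print('c',c,'x ang',ang,'from y(±)',ang2, 'yd',yd,'xd',xd)
for nm,t,s in(('A',(66,147),(500,133)),('B',(137,570),(748,25))):
    p,e=tri(ray(b,*tp(*t)),ray(a,*sp(*s)));print('lid',nm,p.round(4),e)
    r=p-c;print('   along x',r@xd,' y',r@yd,'ang',np.arctan2(p[2]-.0705,-(r@xd-.075)), 'len',np.hypot(p[2]-.0705,r@xd-.075))
# objects
print('ink',plane(b,*tp(205,49),.085).round(4),'washer',plane(b,*tp(514,24),.07).round(4),'seal',plane(b,*tp(60,378),.055).round(4))
print('ink base sc',plane(a,*sp(288,555),0).round(3))
E
```

```text
FA [0.6729 0.0188 0.07  ]
FB [ 0.4581 -0.0188  0.07  ]
BB [0.4327 0.1268 0.07  ]
BA [0.6491 0.1644 0.07  ]
w 0.21806358343742818 0.2196655711909522 d 0.14744731117602175 0.14780723016810812
scene FA [0.6764 0.0267 0.07  ] BA bottom [0.648  0.1666 0.    ] BA rim [0.6501 0.1714 0.07  ]
c [0.55319673 0.07277876 0.07      ] x ang 1.7380171826989412 from y(±) -1.3979321424786506 yd [0.98509616 0.17200455 0.        ] xd [-0.16644262  0.98605114  0.        ]
lid A [0.6435 0.1951 0.2408] 0.00046630467031451257
   along x 0.10557832915322822  y 0.11003243118733841 ang 1.7484880601713972 len 0.17299532433657705
lid B [0.4267 0.1574 0.2409] 0.0005029395244498889
   along x 0.10454361089619442  y -0.11008838589856638 ang 1.74250600384275 len 0.17290400113535292
ink [0.7206 0.1433 0.085 ] washer [ 0.7395 -0.0606  0.07  ] seal [0.5032 0.2443 0.055 ]
ink base sc [0.727 0.153 0.   ]
```

```bash
cat > g.py <<'E'
from h import *
from scipy.spatial.transform import Rotation as R
u=np.array([-.1704,.9854,0]);w=np.array([.9854,.1704,0]);Z=np.array([0,0,1.]);H=np.array([.5403,.1477,0])
def goal(s,ww,z,tau):
    t=np.radians(tau); x=np.cos(t)*u+np.sin(t)*Z; zz=np.sin(t)*u-np.cos(t)*Z
    return H+s*u+ww*w+z*Z, R.from_matrix(np.stack([x,w,zz],1))
def show(q=True):
    st=manip.sense();p=st['tcp_pos'];r=R.from_quat(st['tool_rot']);m=r.as_matrix();d=p-H
    print('t %.2f s %.1f w %.1f z %.1f mm tilt %.1f'%(st['t'],d@u*1e3,d@w*1e3,p[2]*1e3,np.degrees(np.arctan2(m[:,2]@u,-m[2,2]))),'F',st['force'].round(1),'gap %.2f'%st['finger_gap'],'qd',np.abs(st['qd']).max().round(2))
    if q:print('q',st['q'].round(2))
    return p,r
def to(*g):
    p,r=show();P,G=goal(*g)
    print('goal',P.round(3),'tool shift mm',(r.inv().apply(P-p)*1e3).round(1),'rot',(r.inv()*G).as_rotvec().round(3))
def seq(gs):
    p,r=None,None
    for i,g in enumerate(gs):
        P,G=goal(*g)
        if p is not None: print(i,(r.inv().apply(P-p)*1e3).round(1),(r.inv()*G).as_rotvec().round(3))
        p,r=P,G
E
python3 -c "
from g import *
to(.11,-.02,.32,0)"
```

```text
t 0.10 s 500.1 w -268.8 z 230.4 mm tilt -0.1 F [-0.9  0.2  0.1] gap 1.00 qd 0.0
q [ 1.08  0.53  1.43  0.    1.18 -0.18]
goal [0.502 0.253 0.32 ] tool shift mm [-401.  -230.9  -89.3] rot [-2.00e-03  1.00e-03  1.09e+00]
```

>>> servo_tool:
  motion:
    - [0,0,-10,0,0,0.12,-1]
    - [0,0,-10,0,0,0.12,-1]
    - [0,0,-10,0,0,0.12,-1]
    - [0,0,-10,0,0,0.12,-1]
    - [0,0,-10,0,0,0.12,-1]
    - [0,0,-10,0,0,0.12,-1]
    - [0,0,-10,0,0,0.12,-1]
    - [0,0,-10,0,0,0.12,-1]
    - [0,0,-10,0,0,0.12,-1]
  grip_force: 40

```text
t: 0.85
tcp_pos: [0.1879, 0.5902, 0.3149]
tool_rot: [0.657, 0.754, -0.011, 0.003]
force: [0.3, 0.2, -0.1]
finger_gap: 0.001
```

```bash
python3 -c "
from g import *
to(.12,-.02,.32,0)"
```

```text
t 0.85 s 496.0 w -271.9 z 314.9 mm tilt -1.0 F [ 0.3  0.2 -0.1] gap 0.00 qd 1.48
q [1.08 0.45 1.33 0.   1.39 0.94]
goal [0.5   0.263 0.32 ] tool shift mm [-367.5  264.2   -1.8] rot [-0.014  0.019 -0.033]
```

>>> servo_tool:
  motion:
    - [-30,22,0,0,0,-0.02,-1]
    - [-30,22,0,0,0.01,0,-1]
    - [-30,22,0,0,0,0,-1]
    - [-30,22,0,0,0,0,-1]
    - [-30,22,0,0,0,0,-1]
    - [-30,22,0,0,0,0,-1]
    - [-30,22,0,0,0,0,-1]
    - [-30,22,0,0,0,0,-1]
    - [-30,22,0,0,0,0,-1]
    - [-30,22,0,0,0,0,-1]
    - [-30,22,0,0,0,0,-1]
    - [-30,22,0,0,0,0,-1]

```text
t: 1.85
tcp_pos: [0.5092, 0.2678, 0.3107]
tool_rot: [0.645, 0.764, -0.009, -0.005]
force: [0.2, 0.2, 0.1]
finger_gap: 0.001
```

```bash
python3 -c "
from g import *
to(.12,-.02,.32,25)"
```

```text
t 1.85 s 123.7 w -10.2 z 310.7 mm tilt -0.2 F [0.2 0.2 0.1] gap 0.00 qd 0.74
q [ 0.29  0.39  1.45 -0.    1.33  0.12]
goal [0.5   0.263 0.32 ] tool shift mm [ -3.7 -10.   -9.1] rot [-0.019  0.44  -0.007]
```

Now tilt 25° and take a look.

>>> servo_tool:
  motion:
    - [-1,-2,-2,0,0.11,0,-1]
    - [-1,-2,-2,0,0.11,0,-1]
    - [-1,-2,-2,-0.01,0.11,0,-1]
    - [-1,-2,-2,-0.01,0.11,0,-1]
    - [0,-2,-2,0,0,0,-1]

```text
t: 2.27
tcp_pos: [0.508, 0.2538, 0.3176]
tool_rot: [0.634, 0.74, 0.147, -0.169]
force: [-0.1, -0.9, -1.0]
finger_gap: 0.0
```

```bash
python3 -c "
from g import *
to(.085,-.02,.222,25)
snap('scene','s1.png');snap('top','t1.png')"
```

```text
t 2.27 s 110.1 w -13.7 z 317.6 mm tilt 26.0 F [-0.1 -0.9 -1. ] gap 0.00 qd 0.07
q [ 0.03  0.35  1.57  0.47  1.31 -0.27]
goal [0.506 0.228 0.222] tool shift mm [-64.5  -6.1  74.9] rot [ 0.011 -0.017 -0.016]
```

View pics/s1.png

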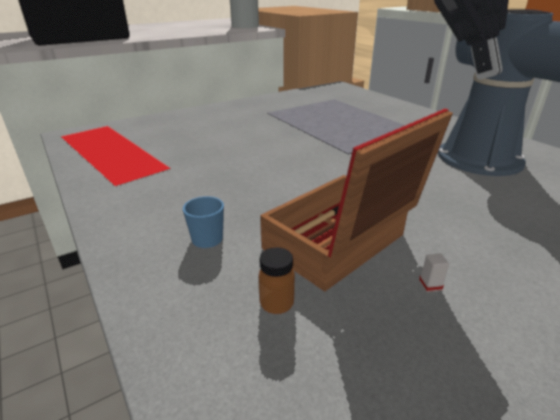

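View pics/t1.png

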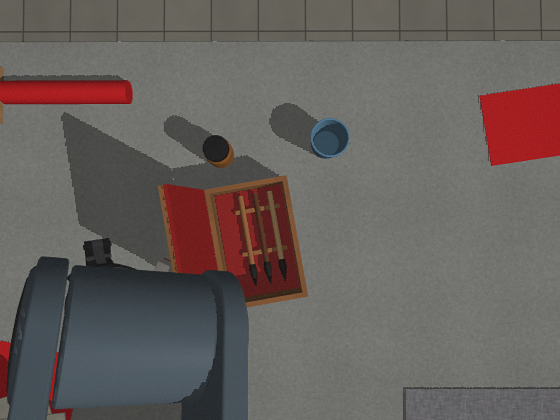

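```bash
python3 -c "
from g import *
a=dict(np.load('pics/s1.npz'));b=dict(np.load('pics/t1.npz'))
p=manip.sense()['tcp_pos'];print(proj(a,p),proj(b,p))
to(.085,-.02,.222,25)"
```

```text
[491.56665823  73.95827276] [ 96.74964344 291.20019107]
t 2.37 s 112.1 w -13.4 z 319.2 mm tilt 25.8 F [0.1 0.8 0.5] gap 0.00 qd 0.05
q [ 0.03  0.35  1.57  0.46  1.31 -0.27]
goal [0.506 0.228 0.222] tool shift mm [-66.7  -6.7  75.7] rot [ 0.012 -0.013 -0.012]
```

>>> servo_tool:
  motion:
    - [-13,-2,15,0,0,0,-1]
    - [-13,-2,15,0,0,0,-1]
    - [-13,-2,15,0,0,0,-1]
    - [-13,0,15,0,0,0,-1]
    - [-10,0,12,0,0,0,-1]
    - [0,0,0,0,0,0,-1]

```text
t: 2.87
tcp_pos: [0.5077, 0.2369, 0.2282]
tool_rot: [0.628, 0.747, 0.146, -0.161]
force: [0.3, -0.2, -0.1]
finger_gap: -0.001
```

```bash
python3 -c "
from g import *
to(.04,-.02,.222,25)
snap('scene','s2.png')"
```

```text
t 2.87 s 93.5 w -16.9 z 228.2 mm tilt 25.1 F [ 0.3 -0.2 -0.1] gap -0.00 qd 0.05
q [ 0.    0.45  1.69  0.49  1.12 -0.41]
goal [0.514 0.184 0.222] tool shift mm [-51.   -3.1 -17.1] rot [ 0.015 -0.003  0.005]
```

View pics/s2.png

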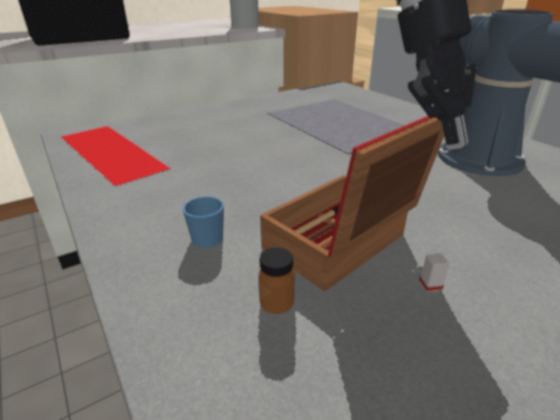

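```bash
python3 -c "
from g import *
a=dict(np.load('pics/s2.npz'))
p=manip.sense()['tcp_pos'];print(proj(a,p))
for w_ in(-.11,.11):
  for th in (1.745,1.85,1.6): print(w_,th,proj(a,H+w*w_+u*(-.175*np.cos(th))+Z*(.0705+.175*np.sin(th))).round(1), end=' ')
im=cv2.imread('pics/s2.png');i0=cv2.imread('pics/s0.png')
cv2.imwrite('pics/s2z.png',np.hstack([cv2.resize(x[60:240,320:480],None,fx=2.5,fy=2.5) for x in(i0,im)]))"
```

```text
[457.43865178 144.96427493]
-0.11 1.745 [447.6 107.9] -0.11 1.85 [458.6 113.4] -0.11 1.6 [432.2 102.6] 0.11 1.745 [355.6 147.6] 0.11 1.85 [367.9 155.6] 0.11 1.6 [338.8 139.6]
```

View pics/s2z.png

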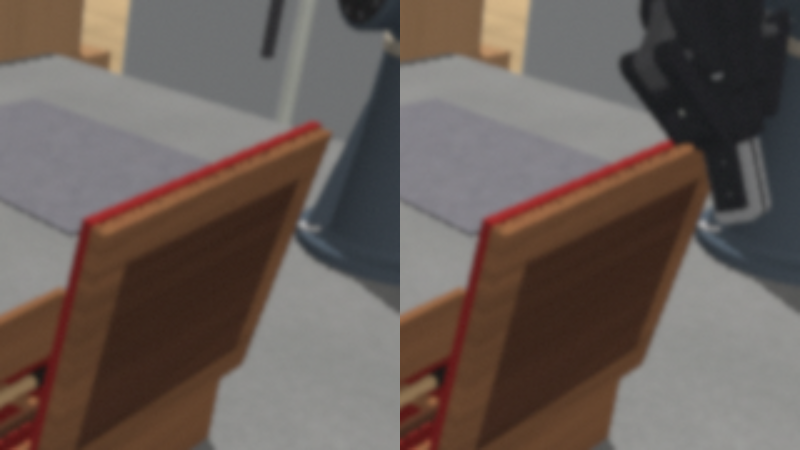

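>>> servo_tool:
  motion:
    - [-7,0,-1,0,0,0,-1]
    - [-7,0,-1,0,0,0,-1]
    - [-6,0,-2,0,0,0,-1]
    - [-5,0,-2.5,0,0,0,-1]
    - [-5,0,-2.5,0,0,0,-1]
    - [-5,0,-2.5,0,0,0,-1]
    - [-5,0,-2.5,0,0,0,-1]
    - [-5,0,-2.5,0,0,0,-1]

```text
t: 3.58
tcp_pos: [0.5194, 0.1904, 0.2314]
tool_rot: [0.625, 0.75, 0.15, -0.158]
force: [-0.6, 1.9, 2.9]
finger_gap: -0.002
```

```bash
python3 -c "
from g import *
to(.0,-.02,.222,25)
snap('scene','s3.png');snap('top','t3.png')"
```

```text
t 3.58 s 45.7 w -13.3 z 231.4 mm tilt 25.1 F [-0.6  1.9  2.9] gap -0.00 qd 0.14
q [-0.09  0.45  1.68  0.47  1.15 -0.5 ]
goal [0.521 0.144 0.222] tool shift mm [-45.2  -7.2 -11.1] rot [ 0.024 -0.002  0.016]
```

View pics/s3.png

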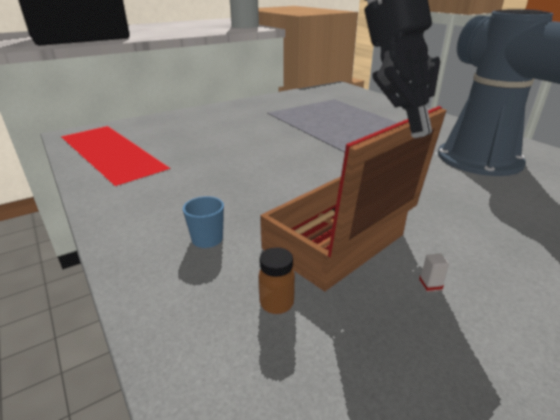

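View pics/t3.png

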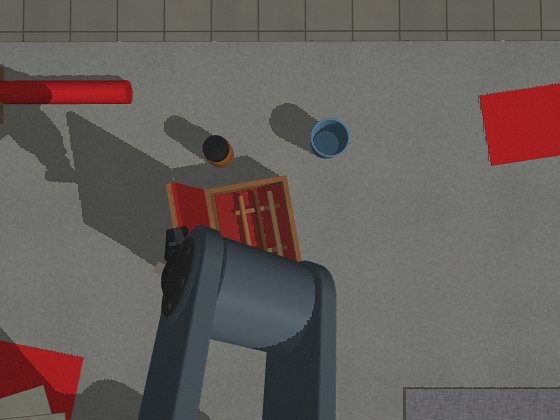

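>>> servo_tool:
  motion:
    - [-6,0,-1,0,0,0,-1]
    - [-6,0,-1,0,0,0,-1]
    - [-6,0,-1,0,0,0,-1]
    - [-6,0,-1,0,0,0,-1]
    - [-6,0,-1.5,0,0,0,-1]
    - [-6,0,-1.5,0,0,0,-1]
    - [-6,0,-2,0,0,0,-1]

```text
t: 4.27
tcp_pos: [0.5279, 0.1453, 0.2204]
tool_rot: [0.625, 0.75, 0.15, -0.157]
force: [0.7, 0.7, -1.0]
finger_gap: 0.003
```

```bash
python3 -c "
from g import *
to(-.03,-.02,.222,25)
snap('scene','s4.png');snap('top','t4.png')"
```

```text
t 4.27 s -0.3 w -12.6 z 220.4 mm tilt 25.1 F [ 0.7  0.7 -1. ] gap 0.00 qd 0.15
q [-0.17  0.47  1.68  0.46  1.16 -0.57]
goal [0.526 0.115 0.222] tool shift mm [-26.1  -7.5 -14.3] rot [ 0.025 -0.001  0.016]
```

View pics/s4.png

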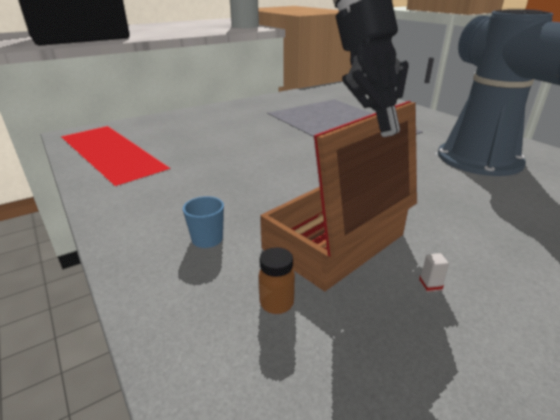

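```bash
cat >> g.py <<'E'
def lid(s,px,ww=.11):
    from scipy.optimize import minimize_scalar
    f=lambda th:np.linalg.norm(proj(s,H+w*ww+u*(-.175*np.cos(th))+Z*(.0705+.175*np.sin(th)))-px)
    r=minimize_scalar(f,bounds=(-.1,1.85),method='bounded');return r.x,r.fun
E
python3 -c "
from g import *
a=dict(np.load('pics/s4.npz'));b=dict(np.load('pics/s3.npz'))
print(lid(a,(318,134)),lid(b,(347,146)))
im=cv2.imread('pics/s4.png');cv2.imwrite('pics/s4z.png',cv2.resize(im[80:200,290:440],None,fx=4,fy=4))"
```

```text
(np.float64(1.4088734404850163), np.float64(0.009181808227769038)) (np.float64(1.681156277608256), np.float64(2.5942734317388494))
```

View pics/s4z.png

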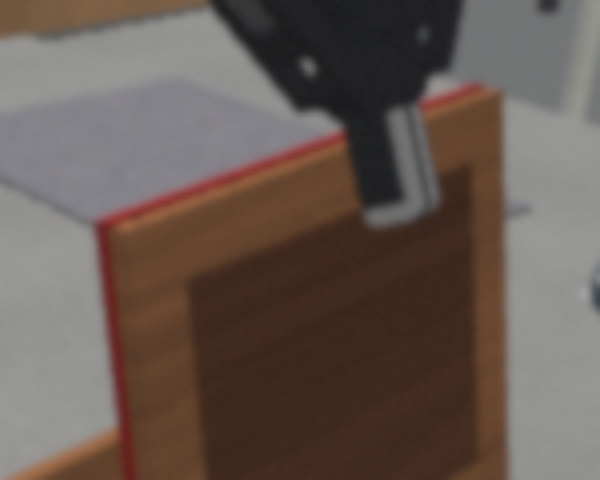

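>>> servo_tool:
  motion:
    - [-5.5,0,-2.5,0,0,0,-1]
    - [-5.5,0,-2.5,0,0,0,-1]
    - [-5.5,0,-2.5,0,0,0,-1]
    - [-5.5,0,-2.5,0,0,0,-1]

```text
t: 4.7
tcp_pos: [0.5319, 0.1198, 0.2195]
tool_rot: [0.625, 0.75, 0.15, -0.158]
force: [0.6, 0.4, 0.2]
finger_gap: 0.002
```

```bash
python3 -c "
from g import *
to(-.03,-.02,.222,25)
snap('scene','s5.png')
im=cv2.imread('pics/s5.png');cv2.imwrite('pics/s5z.png',cv2.resize(im[80:200,260:440],None,fx=4,fy=4))"
```

```text
t 4.70 s -26.1 w -13.0 z 219.5 mm tilt 25.1 F [0.6 0.4 0.2] gap 0.00 qd 0.14
q [-0.21  0.47  1.67  0.45  1.18 -0.61]
goal [0.526 0.115 0.222] tool shift mm [-2.3 -6.9 -4.1] rot [ 0.023 -0.001  0.016]
```

View pics/s5z.png

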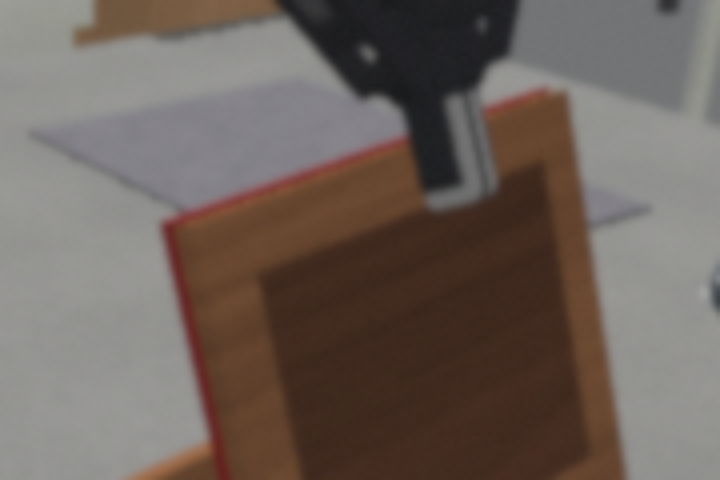

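```bash
python3 -c "
from g import *
a=dict(np.load('pics/s5.npz'));print(lid(a,(302,135.3)))
seq([(-.032,-.013,.2195,25),(-.048,-.013,.254,25),(-.086,-.013,.264,31.5),(-.126,-.013,.264,38),(-.166,-.013,.256,44.5)])"
```

```text
(np.float64(1.2439630065265277), np.float64(1.8551059808297394))
1 [  0.1   0.  -38. ] [0. 0. 0.]
2 [-30.2  -0.  -25.1] [-0.     0.113  0.   ]
3 [-34.1   0.  -20.9] [ 0.     0.113 -0.   ]
4 [-36.4   0.  -18.3] [0.    0.113 0.   ]
```

>>> servo_tool:
  motion:
    - [-5.5,0,-2.5,0,0,0,-1]
    - [-5.5,0,-2.5,0,0,0,-1]
    - [0,0,-38,0,0,0,-1]
    - [-30,0,-25,0,0.11,0,-1]
    - [-34,0,-21,0,0.11,0,-1]

```text
t: 5.17
tcp_pos: [0.5468, 0.0205, 0.2682]
tool_rot: [0.597, 0.733, 0.218, -0.243]
force: [1.5, -0.1, 0.2]
finger_gap: -0.0
```

```bash
python3 -c "
from g import *
to(-.166,-.013,.256,44)
snap('scene','s6.png')"
```

```text
t 5.17 s -126.5 w -15.3 z 268.2 mm tilt 38.1 F [ 1.5 -0.1  0.2] gap -0.00 qd 1.39
q [-0.46  0.52  1.53  0.53  1.52 -0.81]
goal [ 0.556 -0.018  0.256] tool shift mm [-38.7   1.1 -14.8] rot [0.009 0.103 0.036]
```

View pics/s6.png

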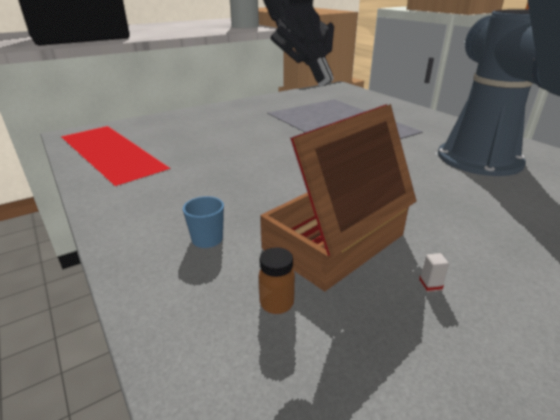

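```bash
python3 -c "
from g import *
a=dict(np.load('pics/s6.npz'));print(lid(a,(295.5,140)))
seq([(-.130,-.015,.268,38.8),(-.168,-.015,.260,45),(-.203,-.015,.240,51),(-.215,-.015,.202,56),(-.216,-.015,.163,58)])"
```

```text
(np.float64(1.159302777771396), np.float64(5.561005628836553))
1 [-34.6   0.  -17.6] [-0.     0.108 -0.   ]
2 [-38.9   0.  -10.6] [0.    0.105 0.   ]
3 [-37.1  -0.   14.6] [0.    0.087 0.   ]
4 [-32.9   0.   21. ] [0.    0.035 0.   ]
```

>>> servo_tool:
  motion:
    - [-35,0,-17,0,0.11,0.01,-1]
    - [-39,0,-10,0,0.11,0.01,-1]
    - [-37,0,15,0,0.09,0,-1]

```text
t: 5.47
tcp_pos: [0.5706, -0.073, 0.2079]
tool_rot: [0.566, 0.68, 0.314, -0.343]
force: [1.2, -0.4, -1.0]
finger_gap: -0.002
```

```bash
python3 -c "
from g import *
to(-.215,-.013,.165,58)
snap('scene','s7.png')"
```

```text
t 5.47 s -222.6 w -7.7 z 207.9 mm tilt 55.4 F [ 1.2 -0.4 -1. ] gap -0.00 qd 1.18
q [-0.64  0.78  1.39  0.63  1.73 -0.98]
goal [ 0.564 -0.066  0.165] tool shift mm [-30.8  -7.   30.4] rot [0.028 0.045 0.027]
```

View pics/s7.png

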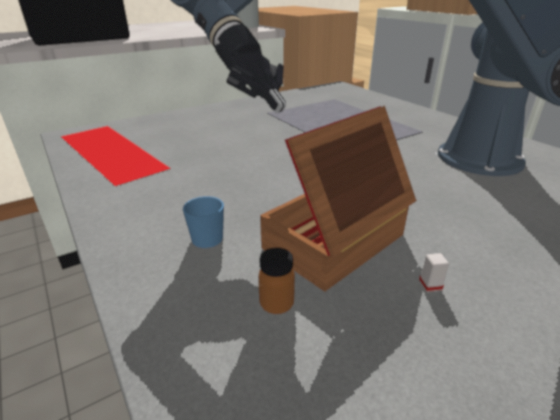

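```bash
python3 -c "
from g import *
a=dict(np.load('pics/s7.npz'));print(lid(a,(288,143)))
seq([(-.226,-.008,.204,56),(-.220,-.008,.168,58),(-.195,-.008,.145,58),(-.165,-.008,.138,58),(-.150,-.008,.140,58)])"
```

```text
(np.float64(1.0525293673628062), np.float64(6.272453415766638))
1 [-26.5  -0.   25.1] [0.    0.035 0.   ]
2 [-6.3  0.  33.4] [0. 0. 0.]
3 [10.  -0.  29.2] [0. 0. 0.]
4 [ 9.6 -0.  11.7] [0. 0. 0.]
```

>>> servo_tool:
  motion:
    - [-27,0,25,0,0.04,0.01,-1]
    - [-6,0,33,0,0,0,-1]
    - [10,0,29,0,0,0,-1]

```text
t: 5.77
tcp_pos: [0.5588, -0.0216, 0.1165]
tool_rot: [0.573, 0.652, 0.322, -0.377]
force: [0.2, 0.8, 0.5]
finger_gap: -0.001
```

```bash
python3 -c "
from g import *
to(-.150,-.008,.140,58)
snap('scene','s8.png')"
```

```text
t 5.77 s -170.0 w -10.6 z 116.5 mm tilt 59.5 F [0.2 0.8 0.5] gap -0.00 qd 0.6
q [-0.6   0.91  1.49  0.69  1.59 -1.04]
goal [ 0.558 -0.001  0.14 ] tool shift mm [30.4  1.6  5.4] rot [ 0.024 -0.026 -0.029]
```

View pics/s8.png

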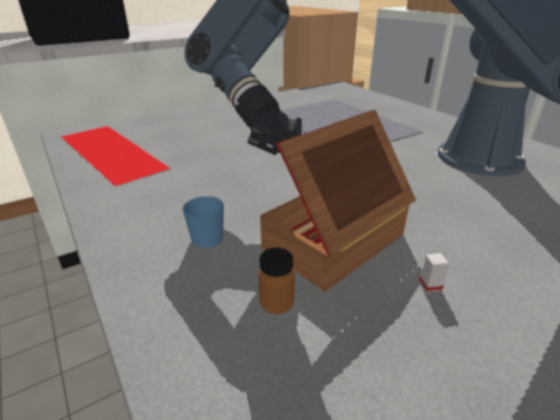

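>>> servo_tool:
  motion:
    - [17,1,6,0,-0.02,-0.02,-1]
    - [17,0,2,0,0,0,-1]

```text
t: 5.98
tcp_pos: [0.5504, 0.0109, 0.1373]
tool_rot: [0.569, 0.658, 0.317, -0.377]
force: [0.0, -0.1, 0.2]
finger_gap: -0.002
```

```bash
python3 -c "
from g import *
to(-.150,-.008,.140,58)
snap('scene','s9.png')"
```

```text
t 5.98 s -136.5 w -13.4 z 137.3 mm tilt 59.0 F [ 0.  -0.1  0.2] gap -0.00 qd 0.27
q [-0.56  0.86  1.54  0.7   1.57 -1.02]
goal [ 0.558 -0.001  0.14 ] tool shift mm [ -4.5   5.6 -12.9] rot [ 0.011 -0.018 -0.02 ]
```

View pics/s9.png

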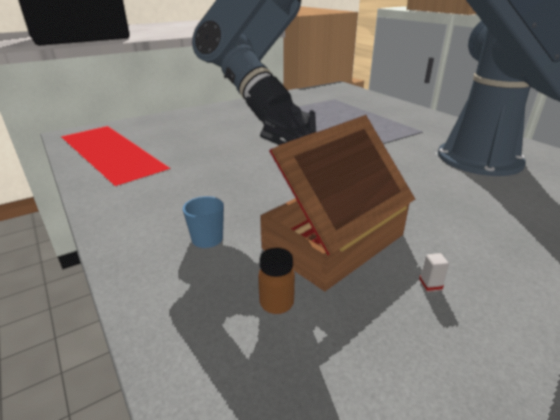

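>>> servo_tool:
  motion:
    - [0,0,-8,0,0,0,-1]
    - [0,0,-4,0,0,0,-1]

```text
t: 6.2
tcp_pos: [0.5523, 0.0023, 0.1486]
tool_rot: [0.568, 0.66, 0.317, -0.376]
force: [0.3, 0.6, 0.4]
finger_gap: 0.001
```

```bash
python3 -c "
from g import *
a=dict(np.load('pics/s9.npz'));print(lid(a,(272,157)))
to(-.150,-.008,.140,58)
snap('scene','s10.png')"
```

```text
(np.float64(0.7338063989831296), np.float64(8.379458787475118))
t 6.20 s -145.3 w -12.9 z 148.6 mm tilt 58.9 F [0.3 0.6 0.4] gap 0.00 qd 0.08
q [-0.57  0.85  1.52  0.69  1.6  -1.02]
goal [ 0.558 -0.001  0.14 ] tool shift mm [-9.7  5.1  0.5] rot [ 0.01  -0.015 -0.015]
```

View pics/s10.png

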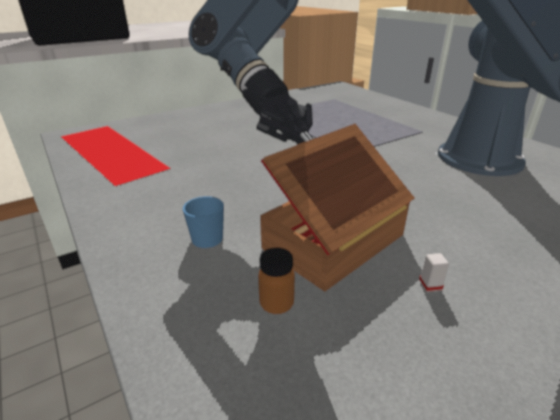

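>>> servo_tool:
  motion:
    - [0,0,0,0,0,0,-1]
    - [0,0,0,0,0,0,-1]

```text
t: 6.42
tcp_pos: [0.5543, -0.0014, 0.1494]
tool_rot: [0.569, 0.661, 0.318, -0.372]
force: [-0.3, 1.0, -1.2]
finger_gap: 0.001
```

```bash
python3 -c "
from g import *
to(-.150,-.008,.140,58)
snap('scene','s11.png')
im=cv2.imread('pics/s11.png');cv2.imwrite('pics/s11z.png',cv2.resize(im[100:260,240:430],None,fx=3.5,fy=3.5))"
```

```text
t 6.42 s -149.3 w -11.6 z 149.4 mm tilt 58.5 F [-0.3  1.  -1.2] gap 0.00 qd 0.01
q [-0.57  0.85  1.52  0.69  1.6  -1.02]
goal [ 0.558 -0.001  0.14 ] tool shift mm [-8.4  3.6  4.4] rot [ 0.015 -0.01  -0.013]
```

View pics/s11z.png

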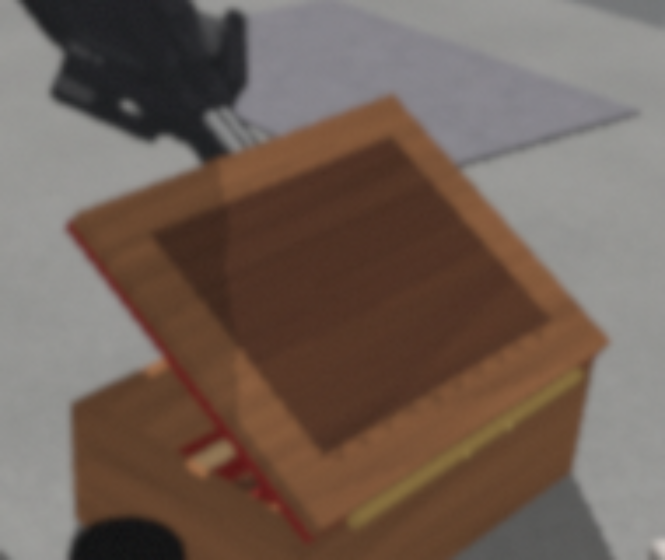

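>>> servo_tool:
  motion:
    - [0,0,0,0,0,0,-1]
    - [0,0,0,0,0,0,-1]

```text
t: 6.63
tcp_pos: [0.5546, -0.0027, 0.1491]
tool_rot: [0.57, 0.661, 0.318, -0.371]
force: [0.4, 0.6, -0.2]
finger_gap: -0.001
```

```bash
python3 -c "
from g import *
a=snap('scene','s12.png');o=dict(np.load('pics/s11.npz'))
d=np.abs(a['frame'].astype(int)-o['frame']).max(2)[100:260,240:430];print((d>25).sum(),d.max())
print(lid(a,(260,164)))
show()
p=None
for th in (.6,.55,.5,.45,.4):
  print(th,(-.175*np.cos(th)).round(4),(.0705+.175*np.sin(th)).round(4))"
```

```text
3 27
(np.float64(0.5544528778683511), np.float64(2.162968802893047))
t 6.68 s -150.6 w -11.5 z 149.0 mm tilt 58.5 F [ 0.2 -1.5 -1.5] gap 0.00 qd 0.0
q [-0.58  0.85  1.51  0.69  1.6  -1.02]
0.6 -0.1444 0.1693
0.55 -0.1492 0.162
0.5 -0.1536 0.1544
0.45 -0.1576 0.1466
0.4 -0.1612 0.1386
```

>>> servo_tool:
  motion:
    - [-5.7,0,0.6,0,0,0,-1]
    - [-5.7,0,0.6,0,0,0,-1]
    - [-5.7,0,0.6,0,0,0,-1]
    - [-5.7,0,0.6,0,0,0,-1]
    - [-5.7,0,0.6,0,0,0,-1]
    - [-5.7,0,0.6,0,0,0,-1]

```text
t: 7.18
tcp_pos: [0.5571, -0.0185, 0.1149]
tool_rot: [0.57, 0.661, 0.318, -0.371]
force: [-0.4, -0.7, -1.1]
finger_gap: -0.001
```

```bash
python3 -c "
from g import *
to(-.171,-.011,.089,58.5)
snap('scene','s13.png')
im=cv2.imread('pics/s13.png');cv2.imwrite('pics/s13z.png',cv2.resize(im[100:260,240:430],None,fx=3.5,fy=3.5))"
```

```text
t 7.18 s -166.6 w -11.8 z 114.9 mm tilt 58.5 F [-0.4 -0.7 -1.1] gap -0.00 qd 0.13
q [-0.59  0.91  1.49  0.68  1.58 -1.05]
goal [ 0.559 -0.023  0.089] tool shift mm [-24.4   1.    9.8] rot [ 0.017  0.    -0.013]
```

View pics/s13z.png

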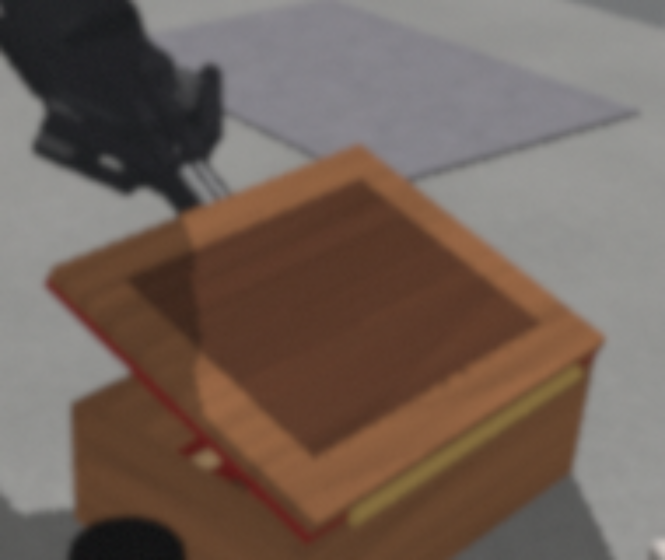

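>>> servo_tool:
  motion:
    - [-4.2,0,1.7,0,0,0,-1]
    - [-4.2,0,1.7,0,0,0,-1]
    - [-4.2,0,1.7,0,0,0,-1]
    - [-4.2,0,1.7,0,0,0,-1]
    - [-4,0,1.7,0,0,0,-1]
    - [-3,0,1.7,0,0,0,-1]

```text
t: 7.73
tcp_pos: [0.5579, -0.0242, 0.085]
tool_rot: [0.57, 0.661, 0.317, -0.37]
force: [0.3, -1.7, -0.7]
finger_gap: -0.004
```

```bash
python3 -c "
from g import *
to(-.174,-.011,.060,58.5)
snap('scene','s14.png')
im=cv2.imread('pics/s14.png');cv2.imwrite('pics/s14z.png',cv2.resize(im[100:260,240:430],None,fx=3.5,fy=3.5))"
```

```text
t 7.73 s -172.3 w -11.9 z 85.0 mm tilt 58.4 F [ 0.3 -1.7 -0.7] gap -0.00 qd 0.07
q [-0.6   0.96  1.48  0.67  1.55 -1.08]
goal [ 0.559 -0.026  0.06 ] tool shift mm [-22.2   1.   11.7] rot [ 0.018  0.002 -0.014]
```

View pics/s14z.png

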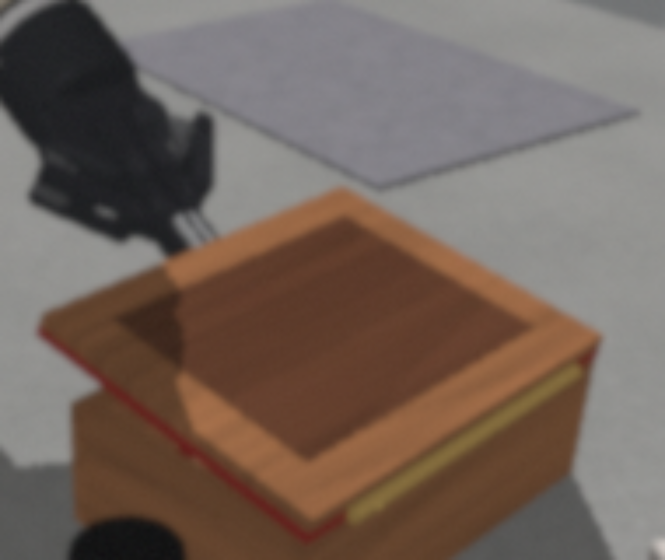

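>>> servo_tool:
  motion:
    - [-2.4,0,1.3,0,0,0,-1]
    - [-2.4,0,1.3,0,0,0,-1]
    - [-2.4,0,1.3,0,0,0,-1]
    - [-2.4,0,1.3,0,0,0,-1]
    - [-2.2,0,1.2,0,0,0,-1]
    - [-2,0,1.1,0,0,0,-1]
    - [-2,0,1.1,0,0,0,-1]

```text
t: 8.37
tcp_pos: [0.5582, -0.0257, 0.0649]
tool_rot: [0.57, 0.661, 0.317, -0.37]
force: [-0.6, -1.3, -1.0]
finger_gap: -0.002
```

```bash
python3 -c "
from g import *
to(-.174,-.011,.057,58.5)
snap('scene','s15.png')
im=cv2.imread('pics/s15.png');cv2.imwrite('pics/s15z.png',cv2.resize(im[100:260,240:430],None,fx=3.5,fy=3.5))"
```

```text
t 8.37 s -173.9 w -11.9 z 64.9 mm tilt 58.3 F [-0.6 -1.3 -1. ] gap -0.00 qd 0.05
q [-0.6   0.99  1.48  0.67  1.52 -1.09]
goal [ 0.559 -0.026  0.057] tool shift mm [-6.7  0.9  4.1] rot [ 0.018  0.004 -0.014]
```

View pics/s15z.png

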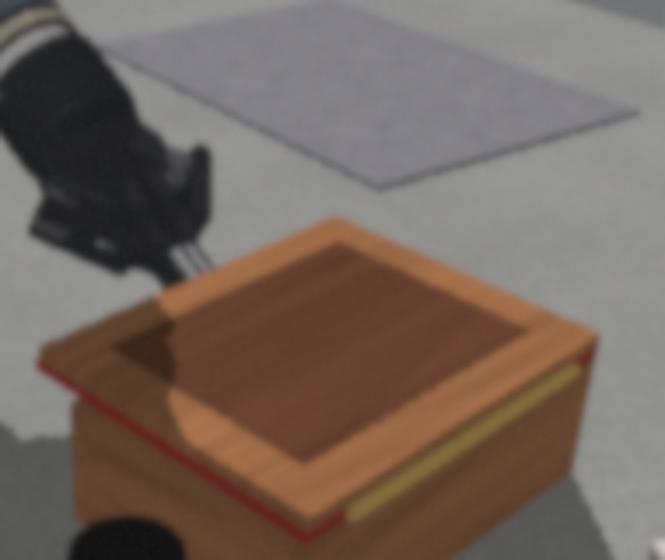

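Nearly shut; the last ~8–12 mm go at about 1.5 mm per row.

>>> servo_tool:
  motion:
    - [-1.3,0,0.8,0,0,0,-1]
    - [-1.3,0,0.8,0,0,0,-1]
    - [-1.3,0,0.8,0,0,0,-1]
    - [-1.3,0,0.8,0,0,0,-1]
    - [-1.3,0,0.8,0,0,0,-1]
    - [-1.3,0,0.8,0,0,0,-1]
    - [-1.3,0,0.8,0,0,0,-1]

```text
t: 9.0
tcp_pos: [0.5577, -0.0246, 0.0537]
tool_rot: [0.57, 0.661, 0.317, -0.371]
force: [0.8, -0.0, 0.1]
finger_gap: 0.001
```

```bash
python3 -c "
from g import *
show()
a=snap('scene','s16.png')
for ww in(.11,-.11):print(proj(a,H-.175*u+ww*w+Z*.0705))
im=cv2.imread('pics/s16.png');cv2.imwrite('pics/s16z.png',cv2.resize(im[130:290,240:430],None,fx=3.5,fy=3.5))"
```

```text
t 9.00 s -172.7 w -12.2 z 53.7 mm tilt 58.5 F [ 0.8 -0.   0.1] gap 0.00 qd 0.03
q [-0.6   1.01  1.48  0.67  1.51 -1.1 ]
[250.12923432 207.14903915]
[333.6436756  168.85112367]
```

View pics/s16z.png

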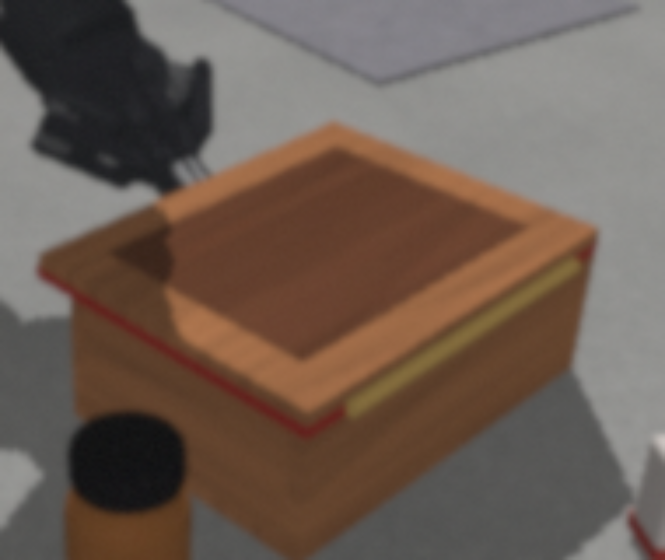

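>>> servo_tool:
  motion:
    - [-1.5,0,0.6,0,0,0,-1]
    - [-1.5,0,0.6,0,0,0,-1]
    - [-2,0,0,0,0,0,-1]
    - [-3,0,-3,0,0,0,-1]
    - [-6,0,-8,0,0,0,-1]
    - [-8,0,-12,0,0,0,-1]
    - [-8,0,-14,0,0,0,-1]
    - [-8,0,-16,0,0,0,-1]
    - [-4,0,-20,0,0,0,-1]
    - [0,0,-25,0,0,0,-1]
    - [0,0,-25,0,0,0,-1]
    - [0,0,-10,0,0,0,-1]

```text
t: 10.05
tcp_pos: [0.5775, -0.1686, 0.0848]
tool_rot: [0.571, 0.66, 0.316, -0.373]
force: [0.8, -1.4, 0.9]
finger_gap: 0.001
```

```bash
python3 -c "
from g import *
show()
a=snap('scene','s17.png');b=snap('top','t17.png')"
```

```text
t 10.05 s -318.0 w -17.2 z 84.8 mm tilt 58.6 F [ 0.8 -1.4  0.9] gap 0.00 qd 0.23
q [-0.75  1.03  1.22  0.57  1.76 -1.05]
```

View pics/s17.png

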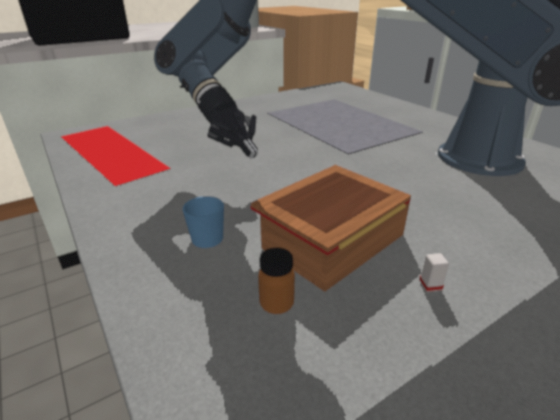

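View pics/t17.png

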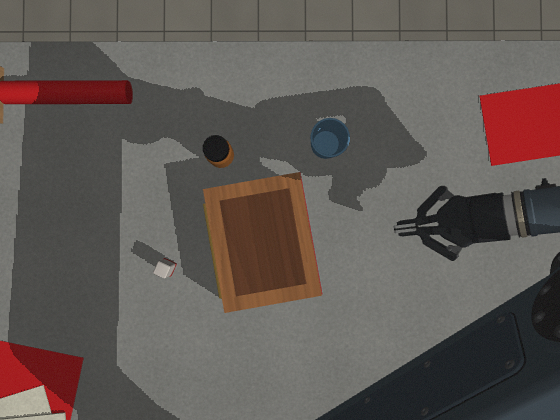

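The scene view shows the lid shut with its near lining corner at about (252,207). In the top view the cup (329,138), ink (217,150) and seal (163,268) are where they started, and the gripper is clear at (400,228). I'll settle the arm and check lid flatness before handing in.

>>> servo_tool:
  motion:
    - [0,0,0,0,0,0,-1]
    - [0,0,0,0,0,0,-1]
    - [0,0,0,0,0,0,-1]

```text
t: 10.4
tcp_pos: [0.5757, -0.1651, 0.083]
tool_rot: [0.57, 0.658, 0.316, -0.376]
force: [0.7, -0.5, 0.1]
finger_gap: 0.004
```

```bash
python3 -c "
from g import *
b=dict(np.load('pics/t17.npz'));o=dict(np.load('pics/t0.npz'));a=snap('scene','s18.png');s0=dict(np.load('pics/s0.npz'))
def cen(f,m):
    h=cv2.cvtColor(f,cv2.COLOR_RGB2HSV);k=m(h);k=k.astype(np.uint8);n,l,st,c=cv2.connectedComponentsWithStats(k);i=1+st[1:,4].argmax();return c[i].round(1),st[i,4]
# objects, scene view crops before/after
for nm,(y0,y1,x0,x1) in dict(cup=(190,250,180,228),ink=(248,315,257,297),seal=(252,292,418,450)).items():
    A=cv2.cvtColor(s0['frame'][y0:y1,x0:x1],cv2.COLOR_RGB2GRAY).astype(np.float32);B=cv2.cvtColor(a['frame'][y0:y1,x0:x1],cv2.COLOR_RGB2GRAY).astype(np.float32)
    print(nm,cv2.phaseCorrelate(A,B))
# lid edge top corner cover z=.0845 in both views
q=cv2.resize(a['frame'][180:290,240:420],None,fx=4,fy=4,interpolation=cv2.INTER_CUBIC);cv2.imwrite('pics/s18z.png',q[:,:,::-1])
print(proj(a,H-.175*u+.11*w+Z*.0705),proj(a,H-.175*u+.11*w+Z*.0745)); show(0)"
```

```text
cup ((-0.04513519635450791, -0.014150332161946721), 0.4044837249649896)
ink ((-0.08234430557891415, -0.043034098770675655), 0.7071189373731613)
seal ((0.19890997172641356, 0.08258724232988257), 0.6118028420954943)
[250.12923432 207.14903915] [250.02341583 205.16290502]
t 10.45 s -314.0 w -18.5 z 83.0 mm tilt 58.9 F [-0.2 -0.2 -0.7] gap 0.00 qd 0.0
```

View pics/s18z.png

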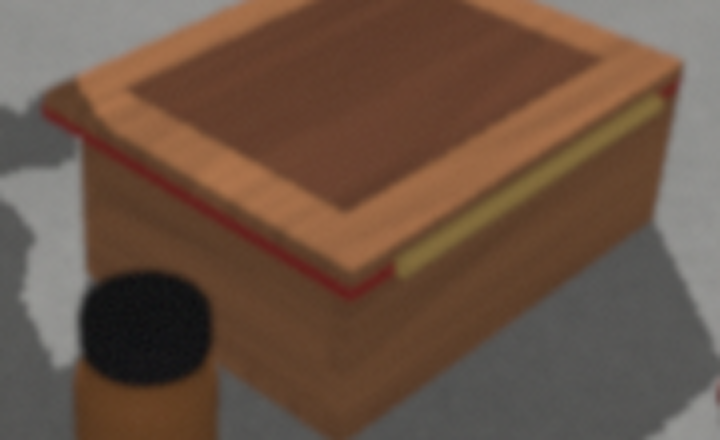

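```bash
python3 -c "
from station import manip
print(manip.sign_off())"
```

```text
the job is handed in; nothing more can be done
None
```

The lid is shut. I tipped it over from behind with the closed fingertips until it fell by itself. I went over its top edge, caught it from beneath at about 0.55 rad, and lowered it slowly, the last stretch at roughly 0.1 rad/s. Then I drew the finger out to the front and handed the job in at about 10.5 s.

**Last checks:**
- **Lid:** the lining's near corner is at pixel (251, 208), against (250, 207) predicted for shut, so about 1 px apart. The wrist force was already down to sensor noise (under 1 N) once it was down.
- **Loose objects:** the cup, ink jar and seal shifted by no more than 0.2 px between the first and last pictures, so they did not move.
- **Arm:** it was at rest, with the fingertips about 140 mm in front of the lid's edge and touching nothing.
- **Disagreement:** on the case's front rim corner the two cameras differed by up to 8 mm in y at the start. I used the top view, whose measured case size was within 3 mm of the given one. The catch and the shut position both agreed with it to 1–3 mm.

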